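# Fill the toy cup from the lever ball dispenser

### The job

Push the steel cup across the table, without lifting or tipping it, until it stands under the spout of the ball dispenser, then press the dispenser's red lever down so that the linked orange lid lifts, and keep it down until all three wooden balls have run into the cup. Then ease the lever back up under your fingertip so that the lid comes down gently and does not slam. Use only the lever to work the lid, keep your hands off the balls, leave the cup standing under the spout and do not disturb the other toys.

Things in the scene. Friction and masses are not known exactly. Their poses are not given: they have to be found in the camera images.
- dispenser: Ball dispenser, fixed: wooden foot 140 x 100 mm, 106 mm high, under a clear hopper (49 mm wide, top at 197 mm) with three balls. Origin on the table; -x points out of its front (to the robot), y left. Foot's upright front face at x = -21 mm; a cup pushed back against its middle stands under the spout, nothing over it lower than 108 mm. Lever and linkage at y = -75 to -106 mm, z = 110 to 185 mm
- spout (a point): middle of the fall line, 100 mm above the table, 63 mm ahead of the dispenser's origin: the cup's axis belongs below this point (the balls fall up to about 15 mm nearer or farther along the dispenser's x)
- lever_pad (a point): middle of the upper face of the red finger pad (34 mm along the lever, 32 mm across, 12 mm thick) at the lever's free front end, 119 mm ahead of and 90 mm to the right (-y) of the dispenser's origin, about 165 mm up at rest. It moves with the lever, 40 mm lower when fully pressed
- lever (a joint): lever angle: 0 at rest (up), 0.223 rad fully pressed on its stop; turns about a level axis along the dispenser's y, 175 mm behind the pad. A spring always pushes it up, with about 3 N at the pad at rest and 6 N fully pressed, so it snaps up if let go
- spout_lid: orange lid plate, 47 mm wide, 50 mm high, 3 mm thick, hanging in front of the chute's mouth and linked to the lever; it swings out and up to the robot by 1.1 rad, turning about 5 times as far as the lever. Origin on its hinge axle, 164 mm above the table, 33 mm ahead of the dispenser's origin; its z axis is upright when shut. The balls run out when it is well lifted
- cup: plain round stainless steel toy cup without handle, open at the top, 72 mm high, 86 mm in diameter at the rim and 78 mm at the foot, wall 3 mm, about 130 g, loose on the table; origin at the centre of its underside, z up. It slides at a push of about 1 N and stands in the line of toys 80 to 115 mm in front of the spout, up to 55 mm to one side
- ball_red: red painted wooden ball, 32 mm in diameter, 12 g; origin at its centre; the front one in the hopper
- ball_yellow: yellow painted wooden ball, the same, the middle one
- ball_blue: blue painted wooden ball, the same, the rear one
- dinosaur: green plastic dinosaur, 180 mm long, 50 mm wide, 115 mm high, loose; origin under its middle on the table, x towards its head. Leave it alone
- clown: wooden clown ring stacker, 84 mm in diameter at its foot, 172 mm high, loose; origin under its middle. Leave it alone
- cube: clear acrylic cube, 50 mm, with a red bead inside, loose; origin under its middle. Leave it alone
- car: wooden toy car 95 x 60 x 58 mm, loose, at the right edge of the work area; origin under its middle. Leave it alone

How it is judged:
On the way, in this order (a step that is already met when the one before it is completed fails the run):
1. the cup stands under the spout, within 30 mm of its middle, the lid still shut (horizontal distance between cup and spout below 0.03 m and height (world z) of cup below 0.005 m and angle between spout_lid's own z axis and vertical below 0.15 rad), for 0.2 s.
2. all three balls lie in the cup while the lever still holds the lid up (above 0.6 rad) (horizontal distance between each of ball_red, ball_yellow, ball_blue and cup below 0.038 m and z of ball_red in the frame of cup between 0.005 and 0.068 m and z of ball_yellow in the frame of cup between 0.005 and 0.068 m and z of ball_blue in the frame of cup between 0.005 and 0.068 m and angle between spout_lid's own z axis and vertical above 0.6 rad), for 0.1 s.
At the end, for the whole second after the job is handed in: The cup stands upright on the table within 30 mm of the middle of the spout's fall line with all three balls lying in it, the lid is shut (under 0.08 rad) and the lever fully up (under 0.02 rad) (horizontal distance between cup and spout below 0.03 m and angle between cup's own z axis and vertical below 0.1 rad and height (world z) of cup below 0.005 m and linear speed of cup below 0.02 m/s and horizontal distance between each of ball_red, ball_yellow, ball_blue and cup below 0.038 m and z of ball_red in the frame of cup between 0.005 and 0.068 m and z of ball_yellow in the frame of cup between 0.005 and 0.068 m and z of ball_blue in the frame of cup between 0.005 and 0.068 m and angle between spout_lid's own z axis and vertical below 0.08 rad and value of joint lever below 0.02 rad); the robot touches nothing.
It fails at once if the lid slams: the lever comes up faster than 0.6 rad/s (the pad faster than about 100 mm/s, the lid closing faster than 3 rad/s) (velocity of joint lever below -0.6 rad/s).
It fails at once if the cup is lifted more than 10 mm or tipped more than 0.35 rad (height (world z) of cup above 0.01 m or angle between cup's own z axis and vertical above 0.35 rad).
It fails at once if the lid is worked by hand instead of by its lever (contact force between the fingers and spout_lid above 1 N).
It fails at once if a ball is touched by the robot (contact force between any of the fingers, the arm and ball_red above 0.3 N or contact force between any of the fingers, the arm and ball_yellow above 0.3 N or contact force between any of the fingers, the arm and ball_blue above 0.3 N).
It fails at once if another toy is disturbed by more than 20 mm or tipped (distance of any of dinosaur, clown, cube, car from where it was at the start of the episode above 0.02 m or angle between any of dinosaur, clown, cube, car's own z axis and vertical above 0.3 rad).
It also fails if it takes over 58 s, if anything falls off the work surface, if the arm or the gripper's body presses on something with over 40 N, if the wrist force passes 120 N, or if a joint passes its speed limit or range.

### The arm

A 7-joint arm with a two-finger parallel gripper is mounted at the origin on the work surface. World frame = base frame: x ahead of the robot, y to its left, z up, the work surface at z = 0. Lengths are in m, angles in rad, forces in N, time in s.
With the tool pointing down it reaches from about 0.35 to 0.9 m from the base axis. Payload 19.9 kg.
Tool frame: the origin (TCP) lies between the finger pads; the fingertips stand 17 mm ahead of it and the grasp point (between the pads) lies 2 mm behind it; z points along the fingers, y is the direction in which the jaws open and shut (so a half turn about z gives the same grasp; the last joint's range is limited). The gripper opens to 85 mm and grips with 20 to 120 N. Pads are 22 mm wide; open, the fingers measure 114 mm over their backs; the gripper's body (76 mm by 85 mm) begins 54 mm behind the grasp point. The pads swing forward as they close: fully open they stand 13 mm farther back than shut.
Start: joints at [1.145, 0.417, -0.01, 1.614, 0.005, 1.111, -0.053], TCP at [0.235, -0.579, 0.248] pointing down, gripper open.
Joint ranges: [-2.81, 2.81], [-0.39, 2.02], [-1.27, 1.25], [0.06, 2.57], [-1.19, 4.33], [0.19, 2], [-2.82, 2.82]. Speed limits (rad/s): [1.89, 1.89, 2.39, 2.39, 3.01, 3.01, 3.01].

### API

Orientations are given as [roll, pitch, yaw] about the fixed x, y, z axes, in that order (R = Rz(yaw) Ry(pitch) Rx(roll)).
In Python, from cell import r gives the robot as it stands.
- The arm moves only by the tool step_arm, never from a script. Its argument "targets" is a list that holds one entry, the list of rows, each a list of 5 numbers: the shift along the tool's x, y, z normalised to -1 to 1, where 1 is 0.8 m, then the turn about the tool's z normalised to -1 to 1, where 1 is pi/4 rad, then the gripper's target within -1 to 1 (fully open at 1, half-way at 0, shut at -1). In form: [[[x, y, z, turn, fingers], ...]]. A call has exactly 5 rows; each row shifts and turns the pose as measured when the row begins, along the tool's axes as they then stand; what a row does not reach is not made up. A row lasts 1/12 s, in which the tool goes at most 41.7 mm and 7.16 degrees, less where a joint would pass 70% of its speed; a pose out of reach is approached as far as the arm can. A call with a number of a shift or a turn outside -1 to 1 is refused whole. A call with a gripper value outside its range is refused whole. The fingers move at their own pace and stop on an object; "squeeze" is the grip in N (left out, the last holds). Time passes only in rows, so rows that do not move let the fingers close, or fill a call up. It gives the time, the measured TCP pose, the force and the opening at its end, in the units of the state.
- r.read_state(): the state, without advancing time (a new reading comes with each control period).
- r.grab_frame(name): name is "scene" or "top" or "wrist"; returns a dict with "img" (400x640x3 uint8, red, green, blue), "fx", "fy", "cx", "cy" (pixels), "k1" (the pictures are not rectified: a ray, as slopes to the right and down, at radius r is drawn at 1 + k1 r^2 times it, then the intrinsics apply), "R" (3x3) and "t" (3): a world point X has camera coordinates R X + t; the wrist camera has in their place "T_tool_cam" (4x4, takes a point from camera to tool coordinates, whose origin is the TCP and whose axes are the flange's). Camera axes: x right, y down, z forward; pixel columns grow to the right and rows downward; lengths in m; the calibration is good to about 2 mm. A picture is of the moment at which its call begins: read the wrist's pose just before it. There is no depth.
- r.hand_in(): hands the job in, once; it reports no verdict.
The state is a dict: "time": time; "joints": joint angles; "qd": joint speeds; "effort": joint torques, N m; "position": TCP position; "tool_rot": TCP orientation; "force": force on the tool from outside, world axes, zero at the start; "wrist_torque": the same for the moment, N m; "finger_gap": finger opening in m.
Only numpy, scipy, OpenCV 4.12 (cv2) and the standard library are available. Lean on these libraries where they do the work, as an engineer would, in place of code of your own. Each camera call takes 0.05 s, during which the arm holds its last target. There are 200 camera calls.

## Working session

There is one attempt and no reset: what is moved stays moved. The work goes in short steps, Python scripts to look and compute and a tool call to move; the robot and the scene stay as the last step left them, time stands still between calls to the robot, and variables do not carry over. Pictures are saved under pics/ and viewed, on a budget of 10 in all, crops included, one or two more only if the job needs it, and the job is handed in when it is done.

Besides the shell and the picture viewer there is one more tool, called after ">>>" as a command line: name --argument value ..., lists and objects as JSON in quotes. step_arm: Moves the arm, as the interface text tells. Scaled input: -1 to 1 covers 0.8 m each way for a shift and pi/4 rad each way for a turn. Its arguments: {"type":"object","properties":{"targets":{"type":"array","items":{"type":"array","items":{"type":"array","items":{"type":"number","minimum":-1,"maximum":1}}}},"squeeze":{"type":"number"}},"required":["targets"]}

```bash
ls; mkdir -p pics; cat > h.py <<'E'
import numpy as np, cv2, pickle
from cell import r
def grab(n):
    s=r.read_state(); f=r.grab_frame(n); f['s']=s
    pickle.dump(f,open(f'{n}.pkl','wb')); return f
def K(f): return np.array([[f['fx'],0,f['cx']],[0,f['fy'],f['cy']],[0,0,1.]])
def ray(f,uv):
    d=np.array([(uv[0]-f['cx'])/f['fx'],(uv[1]-f['cy'])/f['fy']]);q=d.copy()
    for _ in range(20): q=d/(1+f['k1']*(q@q))
    R,t=f['R'],f['t']; return -R.T@t, R.T@np.r_[q,1]
def onz(f,uv,z):
    o,d=ray(f,uv); return o+d*(z-o[2])/d[2]
def proj(f,X):
    c=f['R']@np.asarray(X)+f['t'];q=c[:2]/c[2];q=q*(1+f['k1']*(q@q))
    return np.array([q[0]*f['fx']+f['cx'],q[1]*f['fy']+f['cy']])
def tri(f,u,g,v):
    o,d=ray(f,u);p,e=ray(g,v)
    s=np.linalg.lstsq(np.c_[d,-e],p-o,rcond=None)[0]; a,b=o+d*s[0],p+e*s[1]
    return (a+b)/2, np.linalg.norm(a-b)
E
python3 - <<'E'
from h import *
for n in('scene','top'):
    f=grab(n); cv2.imwrite(f'pics/{n}0.png',f['img'][...,::-1]); print(n,-f['R'].T@f['t'],f['fx'],f['k1'])
print(r.read_state())
E
```

```text
pics
scene [ 0.942309   -0.6983812   1.20914464] 386.54192668135454 -0.01501675624410102
top [ 0.37332481 -0.06147971  1.22880193] 379.40040289083487 -0.06742730677217139
{'time': 0.1, 'joints': array([ 1.14450016,  0.41789303, -0.01030623,  1.61407699,  0.00469933,
        1.11068713, -0.05299835]), 'qd': array([-1.46061149e-03, -2.22362506e-03, -1.52301097e-03, -6.13304303e-04,
        1.81886637e-03,  7.93726296e-04, -3.31654578e-05]), 'effort': array([ 1.05199564e-03, -8.65820074e+01,  6.79954179e-01, -4.35639131e+01,
        1.91924523e-02,  4.94860709e-03,  8.33288186e-05]), 'position': array([ 0.23450004, -0.57904619,  0.24775161]), 'tool_rot': array([-3.14055502e+00,  8.09457546e-05,  3.84808351e-01]), 'force': array([ 0.5937498 , -0.38562991,  0.10173919]), 'wrist_torque': array([0.03012958, 0.0078953 , 0.06770687]), 'finger_gap': 0.08540612184797335}
```

View pics/scene0.png

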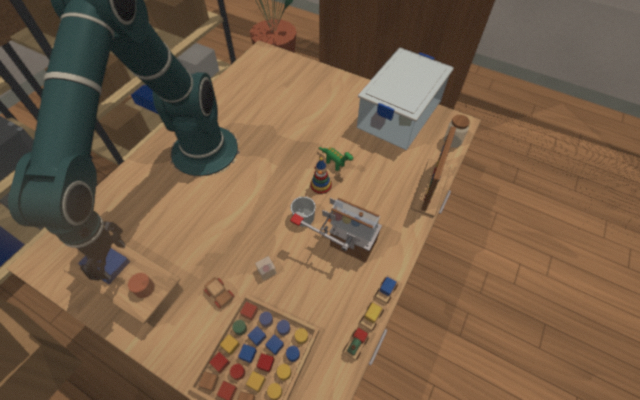

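View pics/top0.png

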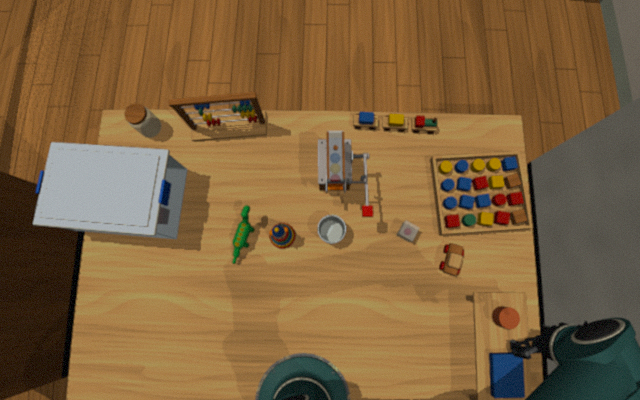

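The top view shows the cup at (332,230), the red pad at (367,212), the dispenser foot around (335,160), the clown at (282,235), the cube at (409,231) and the dinosaur at (242,235). Next I'll measure these and zoom in.

```bash
python3 - <<'E'
from h import *
T=pickle.load(open('top.pkl','rb'));S=pickle.load(open('scene.pkl','rb'))
def red(f,x0,y0,x1,y1):
    h=cv2.cvtColor(f['img'],cv2.COLOR_RGB2HSV)[y0:y1,x0:x1]
    m=((h[...,0]<6)|(h[...,0]>174))&(h[...,1]>170)&(h[...,2]>110)
    n,l,s,c=cv2.connectedComponentsWithStats(m.astype(np.uint8)); i=1+s[1:,4].argmax()
    return c[i]+[x0,y0], s[i]
a,sa=red(T,352,200,380,222); b,sb=red(S,286,208,306,228)
print(a,sa,b,sb,tri(T,a,S,b), onz(T,a,.165))
for u in [(332,230),(282,235),(409,231)]: print(u,onz(T,u,.072),onz(T,u,.04))
t=cv2.resize(T['img'][110:260,220:440],None,fx=3.5,fy=3.5,interpolation=cv2.INTER_CUBIC)
cv2.imwrite('pics/t1.png',t[...,::-1])
s=cv2.resize(S['img'][150:290,250:400],None,fx=4,fy=4,interpolation=cv2.INTER_CUBIC)
cv2.imwrite('pics/s1.png',s[...,::-1])
E
```

```text
[367.05154639 210.46391753] [10  6 11 10 97] [295.80952381 219.33333333] [ 5  7 11 10 63] (array([ 0.56547596, -0.17989984,  0.1623368 ]), np.float64(0.003453023949799637)) [ 0.56629417 -0.17846715  0.165     ]
(332, 230) [ 0.52041925 -0.08095141  0.072     ] [ 0.52448825 -0.08149005  0.04      ]
(282, 235) [0.50219217 0.07185423 0.072     ] [0.50575696 0.07554257 0.04      ]
(409, 231) [ 0.52129016 -0.31759037  0.072     ] [ 0.52538325 -0.32467502  0.04      ]
```

View pics/t1.png

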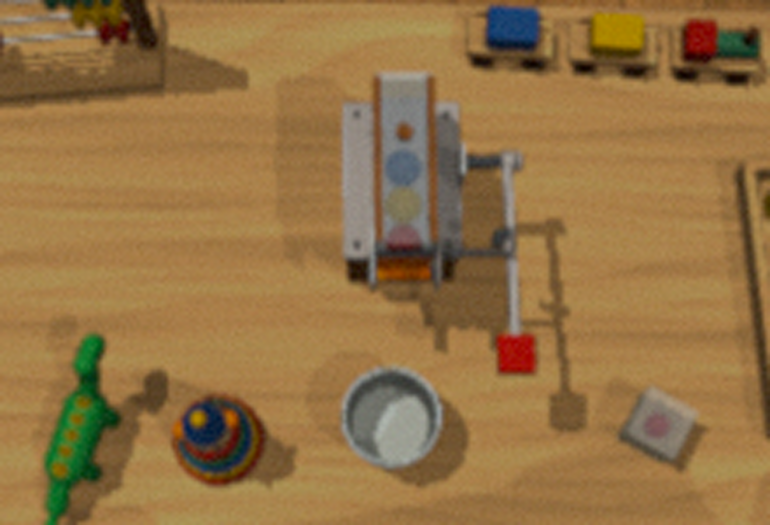

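View pics/s1.png

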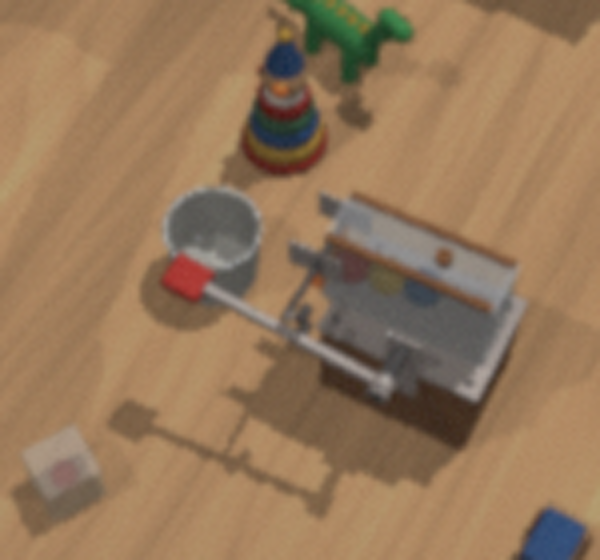

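```bash
python3 - <<'E'
from h import *
T=pickle.load(open('top.pkl','rb'))
p=lambda u,z: onz(T,(u[0]/3.5+220,u[1]/3.5+110),z)
pad=np.array([.5660,-.1790,.165]); 
def yaw(a,b): d=b-a; return np.degrees(np.arctan2(d[1],d[0])),np.linalg.norm(d)
for z in(.145,.165):print('pivot',p((511,161),z),yaw(pad,p((511,161),z)))
print('railL',yaw(p((376,245),.197),p((376,75),.197)),'railR',yaw(p((434,245),.197),p((434,75),.197)))
print('footL',yaw(p((345,258),.106),p((344,103),.106)))
print('foot front L/R', p((345,258),.106),p((453,260),.106))
for y in(-1.5,0,1.5):
    c,s=np.cos(np.radians(y)),np.sin(np.radians(y));R=np.array([[c,-s],[s,c]])
    o=pad[:2]-R@[-.119,-.090]; sp=o+R@[-.063,0]; print(y,o,sp, 'lid px',(proj(T,[*(o+R@[-.033,0]),.164])-[220,110])*3.5)
# cup rim
x0,y0=305,205; g=cv2.resize(T['img'][y0:258,x0:360],None,fx=4,fy=4,interpolation=cv2.INTER_CUBIC)
c=cv2.HoughCircles(cv2.medianBlur(cv2.cvtColor(g,cv2.COLOR_RGB2GRAY),5),cv2.HOUGH_GRADIENT,1,200,param1=80,param2=15,minRadius=48,maxRadius=64)[0,0]
q=c[:2]/4+[x0,y0]; print('cup',q,c[2]/4,onz(T,q,.072), 'expected r px',.043*T['fx']/(1.2288-.072))
E
```

```text
pivot [ 0.73546077 -0.17840468  0.145     ] (np.float64(0.20128165228419195), np.float64(0.17063794546523978))
pivot [ 0.72877808 -0.176247    0.165     ] (np.float64(0.9689295221975249), np.float64(0.16280135655226138))
railL (np.float64(0.9280883877793004), np.float64(0.14516072542790148)) railR (np.float64(0.3853800479160571), np.float64(0.14517473240309275))
footL (np.float64(1.5751599752284469), np.float64(0.14299834386962978))
foot front L/R [ 0.65727016 -0.03744232  0.106     ] [ 0.65714596 -0.13155993  0.106     ]
-1.5 [ 0.68731515 -0.0921459 ] [ 0.62433674 -0.09049675] lid px [408.80018933 245.35582628]
0 [ 0.685 -0.089] [ 0.622 -0.089] lid px [406.01210444 248.02881533]
1.5 [ 0.6826033  -0.08591578] [ 0.61962488 -0.08756493] lid px [403.29523329 250.77451004]
cup [340.375 235.375] 13.05 [ 0.50434274 -0.10678811  0.072     ] expected r px 14.102884962228474
```

Spout is about (0.620,-0.087), the cup about (0.522,-0.080) (98 mm ahead and 7 mm off, consistent with the brief), and the dispenser yaw about 0.7°. I'll approach behind the cup with the fingers half open.

>>> step_arm --targets '[[[0.037, -0.036, 0, 0.159, 0.2], [0.032, -0.041, 0, 0.159, 0.2], [0.027, -0.044, 0, 0.159, 0.2], [0.021, -0.048, 0, 0.02, 0.2], [0.021, -0.048, 0, 0, 0.2]]]'

```text
time: 0.52
position: [0.3114, -0.3922, 0.2445]
tool_rot: [-3.14, 0.005, -0.018]
force: [1.6, -0.8, -0.2]
finger_gap: 0.0515
```

>>> step_arm --targets '[[[0.021, -0.048, 0, -0.02, 0.2], [0.021, -0.048, 0, 0, 0.2], [0.021, -0.048, 0, 0, 0.2], [0.021, -0.048, 0.01, 0, 0.2], [0.021, -0.048, 0.01, 0, 0.2]]]'

```text
time: 0.93
position: [0.3933, -0.2019, 0.23]
tool_rot: [-3.141, 0.003, -0.002]
force: [0.2, -0.8, 0.2]
finger_gap: 0.0514
```

>>> step_arm --targets '[[[0.021, -0.048, 0.02, 0, 0.2], [0.02, -0.048, 0.02, 0, 0.2], [0.012, -0.035, 0.03, 0, 0.2], [0.005, -0.012, 0.045, 0, 0.2], [0, 0, 0.03, 0, 0.2]]]'

```text
time: 1.35
position: [0.4418, -0.0827, 0.1173]
tool_rot: [-3.141, -0.007, 0.007]
force: [-0.5, -0.3, -1.0]
finger_gap: 0.0515
```

```bash
python3 - <<'E'
from h import *
s=r.read_state();print(s['position'],s['tool_rot'])
f=r.grab_frame('wrist');pickle.dump((s,f),open('w.pkl','wb'))
t=grab('top')
w=f['img'];c=cv2.resize(t['img'][140:280,270:430],(480,400),interpolation=cv2.INTER_CUBIC)
w=cv2.resize(w,(480,400))
cv2.imwrite('pics/w2.png',np.vstack([w,c])[...,::-1][:800].copy() if 0 else cv2.resize(np.hstack([w,c]),(800,333))[...,::-1])
E
```

```text
[ 0.44178982 -0.08266244  0.11733371] [-3.14148393 -0.00737637  0.00671036]
```

View pics/w2.png

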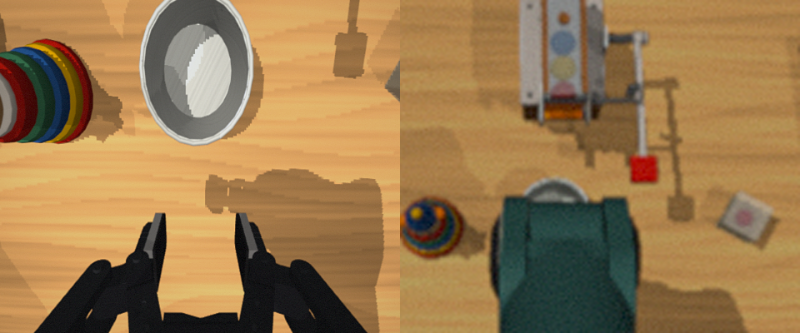

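The wrist view shows the cup rim centred between the fingers, its near edge at about (197,143), and the clown off to the left. A vertical finger outside this flared cup would touch it at the rim, 72 mm up. At about 1 N of sliding friction that could tip it. Pushing the inner front wall with the fingertips from inside makes contact low down and centres the cup, so I'll check how much room the wrist has for that.

```bash
python3 - <<'E'
from h import *
f=grab('scene'); p=r.read_state()['position']
im=f['img'].copy()
for z in (0,.05,.1,.15,.2):
    for dx in(0,.06): cv2.circle(im,tuple(proj(f,p+[dx,0,z]).round().astype(int)),1,(255,255,0) if dx else (255,0,255),-1)
c=proj(f,p).astype(int);print(c)
x0,y0=c[0]-75,c[1]-90
cv2.imwrite('pics/s2.png',cv2.resize(im[y0:y0+140,x0:x0+190],None,fx=4,fy=4,interpolation=cv2.INTER_CUBIC)[...,::-1])
E
```

```text
[280 190]
```

View pics/s2.png

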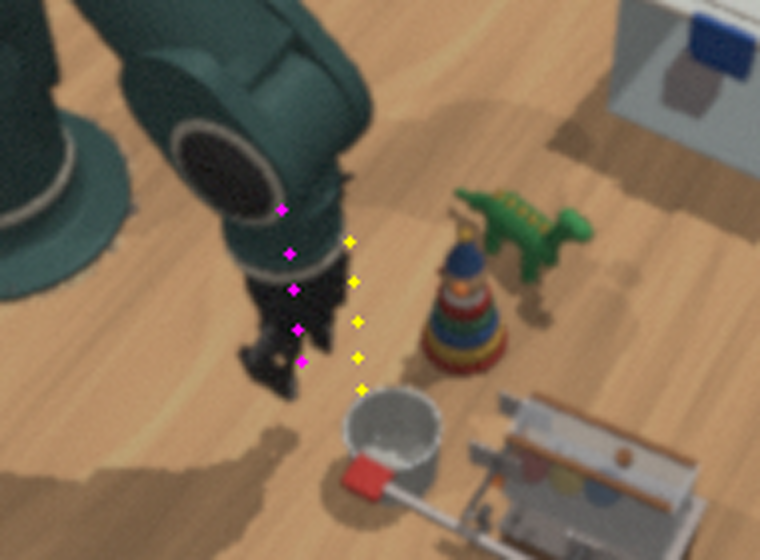

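```bash
python3 - <<'E'
from h import *
T=pickle.load(open('top.pkl','rb'));S=pickle.load(open('scene.pkl','rb'))
S0=S
a=[(372/3.5+220,284/3.5+110),(438/3.5+220,284/3.5+110)]
b=[(321/4+250,202/4+150),(292/4+250,252/4+150)]
for u,v in zip(a,b):
    print(tri(T,u,S,v)); print([onz(T,u,z).round(3) for z in(.11,.14,.18)])
E
```

```text
(array([ 0.62283051, -0.0611878 ,  0.15680326]), np.float64(0.0005521504291284073))
[array([ 0.633, -0.061,  0.11 ]), array([ 0.627, -0.061,  0.14 ]), array([ 0.617, -0.061,  0.18 ])]
(array([ 0.62476309, -0.11533755,  0.15569621]), np.float64(0.0023652202317091366))
[array([ 0.635, -0.118,  0.11 ]), array([ 0.628, -0.117,  0.14 ]), array([ 0.618, -0.115,  0.18 ])]
```

The hinge brackets protrude to x≈0.623 at z≈0.157 and y -0.061/-0.115. The hand therefore has to stay behind x≈0.575, which rules out the inside push. I'll push from outside instead, with two fingers as a V (gap about 35 mm). I'll go gently and check that pad friction keeps the cup from tipping.

>>> step_arm --targets '[[[0, -0.003, 0.04, 0, -0.18], [0, 0, 0.035, 0, -0.18], [0, 0, 0.012, 0, -0.18], [0.01, 0, 0, 0, -0.18], [0.01, 0, 0, 0, -0.18]]]'

```text
time: 1.92
position: [0.4613, -0.0881, 0.0552]
tool_rot: [3.137, -0.012, -0.003]
force: [0.0, -0.3, 0.5]
finger_gap: 0.035
```

>>> step_arm --targets '[[[0.008, 0, 0, 0, -0.18], [0.007, 0, 0, 0, -0.18], [0.007, 0, 0, 0, -0.18], [0.007, 0, 0, 0, -0.18], [0.007, 0, 0, 0, -0.18]]]'

```text
time: 2.33
position: [0.497, -0.0897, 0.0617]
tool_rot: [3.135, -0.019, -0.005]
force: [-1.1, -0.5, -0.4]
finger_gap: 0.0351
```

```bash
python3 - <<'E'
from h import *
s=r.read_state();f=r.grab_frame('wrist');print(s['position'],s['tool_rot'],s['force'])
cv2.imwrite('pics/w3.png',f['img'][...,::-1])
E
```

```text
[ 0.49700946 -0.08972267  0.06174871] [ 3.13511072 -0.0193401  -0.00472452] [-1.09154941 -0.54648242 -0.41492107]
```

View pics/w3.png

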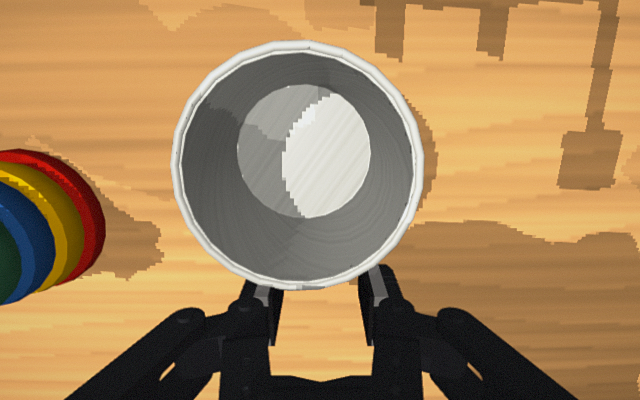

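Cup upright, force 1.1 N, and it sits about 7 mm left of finger centre. I'll correct the sideways and upward drift and push on.

>>> step_arm --targets '[[[0.007, -0.004, 0.004, 0, -0.18], [0.007, -0.002, 0.004, 0, -0.18], [0.007, 0, 0.003, 0, -0.18], [0.007, 0, 0.002, 0, -0.18], [0.007, 0, 0.002, 0, -0.18]]]'

```text
time: 2.8
position: [0.5282, -0.0841, 0.0493]
tool_rot: [3.135, -0.019, -0.004]
force: [-1.7, -0.9, 1.7]
finger_gap: 0.0353
```

>>> step_arm --targets '[[[0.007, 0, 0.003, 0, -0.18], [0.006, 0, 0.002, 0, -0.18], [0.006, 0, 0.002, 0, -0.18], [0.005, 0, 0.001, 0, -0.18], [0, 0, 0, 0, -0.18]]]'

```text
time: 3.22
position: [0.5501, -0.0844, 0.0419]
tool_rot: [3.135, -0.018, -0.004]
force: [-0.4, 0.5, 0.2]
finger_gap: 0.0351
```

>>> step_arm --targets '[[[0.005, 0, -0.006, 0, -0.18], [0.004, 0, -0.004, 0, -0.18], [0.004, 0, 0, 0, -0.18], [0, 0, 0, 0, -0.18], [0, 0, 0, 0, -0.18]]]'

```text
time: 3.63
position: [0.5617, -0.0846, 0.051]
tool_rot: [3.135, -0.018, -0.004]
force: [-1.2, -0.4, 0.1]
finger_gap: 0.0349
```

```bash
python3 - <<'E'
from h import *
s=r.read_state();f=r.grab_frame('wrist');print(s['position'],s['tool_rot'],s['force'])
t=grab('top');g=grab('scene')
c=lambda im,x,y,w,h:cv2.resize(im[y:y+h,x:x+w],(400,300),interpolation=cv2.INTER_CUBIC)
cv2.imwrite('pics/w4.png',np.vstack([np.hstack([c(f['img'],0,0,640,400),c(t['img'],270,130,160,120)]),np.hstack([c(g['img'],260,140,160,120),c(g['img'],260,140,160,120)*0])])[...,::-1])
E
```

```text
[ 0.56174992 -0.08456426  0.05103607] [ 3.13521263 -0.01814029 -0.00448505] [-1.24863216 -0.38273691  0.09675069]
```

View pics/w4.png

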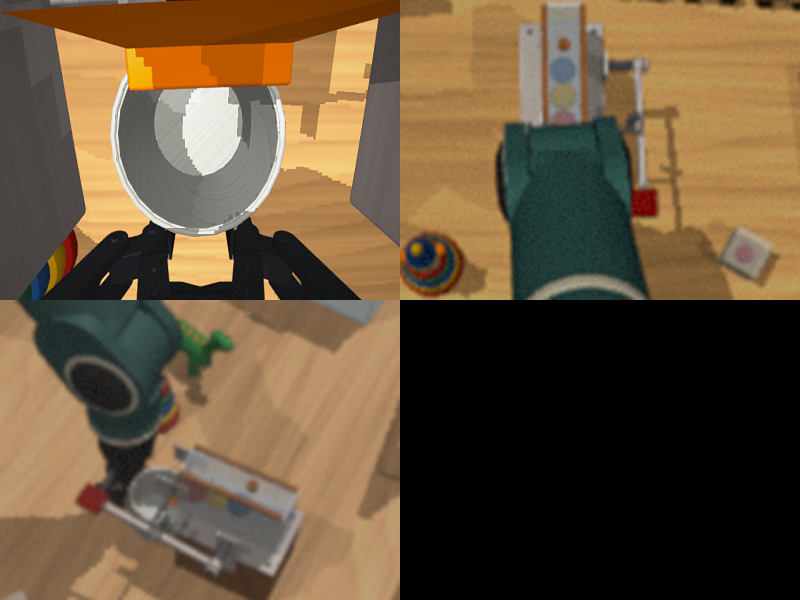

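All good: the cup stands beneath the orange lid (pixel columns 112–285, lid 126–293 in the upper-left view) and is upright. The estimated axis is (0.611,-0.084). I'll give it one last short push.

>>> step_arm --targets '[[[0.004, 0, 0, 0, -0.18], [0.003, 0, 0, 0, -0.18], [0.003, 0, 0, 0, -0.18], [0, 0, 0, 0, -0.18], [0, 0, 0, 0, -0.18]]]'

```text
time: 4.2
position: [0.5678, -0.0844, 0.0497]
tool_rot: [3.136, -0.012, -0.004]
force: [-1.9, -0.1, -0.2]
finger_gap: 0.0353
```

>>> step_arm --targets '[[[-0.01, 0, 0, 0, -0.18], [-0.04, 0, 0, 0, -0.18], [-0.05, 0, 0, 0, -0.18], [-0.01, 0, -0.05, 0, -0.18], [0, 0, -0.05, 0, -0.5]]]'

```text
time: 4.62
position: [0.4711, -0.0825, 0.1234]
tool_rot: [3.138, -0.005, -0.004]
force: [1.1, 0.1, 1.5]
finger_gap: 0.0242
```

>>> step_arm --targets '[[[0, 0, -0.05, 0, -1], [0, 0, -0.05, 0, -1], [0, 0.02, -0.045, 0, -1], [0, 0.04, -0.01, 0, -1], [0, 0.04, 0, 0, -1]]]'

```text
time: 5.03
position: [0.469, -0.1584, 0.2621]
tool_rot: [3.134, -0.017, 0.006]
force: [0.3, 0.1, -0.1]
finger_gap: 0.0002
```

```bash
python3 - <<'E'
from h import *
s=r.read_state();print(s['position'],s['tool_rot'],s['force'],s['finger_gap'])
t=grab('top');g=grab('scene')
c=lambda im,x,y,w,h:cv2.resize(im[y:y+h,x:x+w],(400,300),interpolation=cv2.INTER_CUBIC)
for f,(x0,y0,x1,y1) in((t,(352,195,382,225)),(g,(280,205,310,232))):
    h=cv2.cvtColor(f['img'],cv2.COLOR_RGB2HSV)[y0:y1,x0:x1]
    m=((h[...,0]<6)|(h[...,0]>174))&(h[...,1]>150)&(h[...,2]>60)
    print(m.sum(), np.argwhere(m).mean(0)[::-1]+[x0,y0])
cv2.imwrite('pics/w5.png',np.hstack([c(g['img'],240,130,160,120),c(t['img'],270,140,160,120)])[...,::-1])
E
```

```text
[ 0.46898783 -0.15841797  0.26207977] [ 3.13443934 -0.01688949  0.00601499] [ 0.26250712  0.12697462 -0.07127946] 0.00018085519102588123
0 [nan nan]
81 [296.33333333 218.96296296]<stdin>:8: RuntimeWarning: Mean of empty slice.
  ret = um.true_divide(
```

View pics/w5.png

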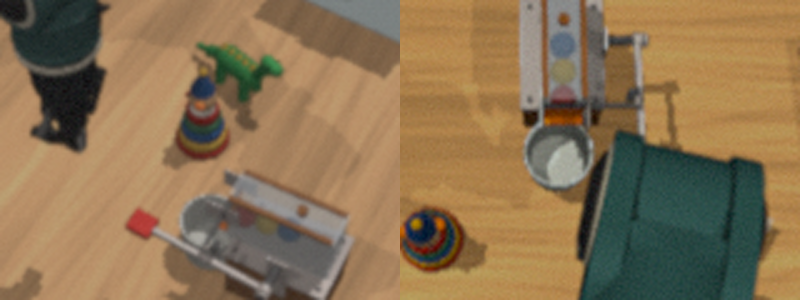

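```bash
python3 - <<'E'
from h import *
T=pickle.load(open('top.pkl','rb')); print(onz(T,(333.6,201.2),.072), proj(T,[.62,-.087,.072]))
E
```

```text
[ 0.61061983 -0.08466341  0.072     ] [334.38889856 198.26540644]
```

The cup measures about 9 mm short of the spout (0.611 against 0.620). Ball capture would be marginal there, so I'll nudge it the rest of the way with shut fingers, which keeps the hand farther from the brackets.

>>> step_arm --targets '[[[0, -0.05, 0, 0, -1], [0, -0.042, 0.02, 0, -1], [0, -0.002, 0.05, 0, -1], [0, 0, 0.05, 0, -1], [0, 0, 0.05, 0, -1]]]'

```text
time: 5.55
position: [0.4752, -0.0878, 0.1285]
tool_rot: [3.13, -0.036, -0.007]
force: [2.5, -1.4, -0.6]
finger_gap: 0.0003
```

>>> step_arm --targets '[[[0.01, 0, 0.05, 0, -1], [0.03, 0, 0.04, 0, -1], [0.03, 0, 0.01, 0, -1], [0, 0, 0, 0, -1], [0, 0, 0, 0, -1]]]'

```text
time: 5.97
position: [0.5302, -0.0868, 0.0389]
tool_rot: [3.132, -0.029, -0.005]
force: [-1.5, 0.1, -0.0]
finger_gap: -0.0001
```

>>> step_arm --targets '[[[0.012, -0.002, -0.009, 0, -1], [0.01, 0, -0.005, 0, -1], [0.008, 0, 0, 0, -1], [0.006, 0, 0, 0, -1], [0.004, 0, 0, 0, -1]]]'

```text
time: 6.38
position: [0.5644, -0.0851, 0.0555]
tool_rot: [3.131, -0.033, -0.005]
force: [-1.9, 0.6, -0.6]
finger_gap: -0.0003
```

>>> step_arm --targets '[[[0.004, 0, 0.003, 0, -1], [0.004, 0, 0.001, 0, -1], [0.004, 0, 0, 0, -1], [0.002, 0, 0, 0, -1], [0, 0, 0, 0, -1]]]'

```text
time: 6.8
position: [0.564, -0.0851, 0.0506]
tool_rot: [3.13, -0.006, -0.006]
force: [-0.2, -0.0, 0.2]
finger_gap: -0.0001
```

>>> step_arm --targets '[[[0.007, 0, 0, 0, -1], [0.007, 0, 0, 0, -1], [0.004, 0, 0, 0, -1], [0, 0, 0, 0, -1], [0, 0, 0, 0, -1]]]'

```text
time: 7.22
position: [0.5634, -0.0852, 0.0501]
tool_rot: [3.129, 0.028, -0.007]
force: [-0.1, -0.1, -0.6]
finger_gap: -0.0001
```

```bash
python3 -c "
from h import *
s=r.read_state();print(s['position'],s['tool_rot'],s['force'])"
```

```text
[ 0.56335576 -0.08522265  0.05012685] [ 3.12852623  0.02776038 -0.00704779] [-0.09732585 -0.07819865 -0.57079145]
```

```bash
python3 -c "
from h import *
s=r.read_state();print(s['joints'],s['effort'],s['qd'],s['wrist_torque'])
f=r.grab_frame('wrist');g=grab('scene')
c=lambda im,x,y,w,h:cv2.resize(im[y:y+h,x:x+w],(400,300),interpolation=cv2.INTER_CUBIC)
cv2.imwrite('pics/w6.png',np.hstack([c(f['img'],0,0,640,400),c(g['img'],250,110,160,120)])[...,::-1])"
```

```text
[ 0.27814147  0.60513527 -0.24407906  1.86006782  0.23009327  0.73074939
 -1.67817039] [-2.63980898e-02 -8.95612407e+01 -5.13952196e+00 -2.99227220e+01
  1.14483343e-02  5.12176305e-01  6.06748858e-03] [ 0.00088155 -0.00644335  0.00048671 -0.00053532  0.00097929  0.01442746
  0.00166986] [ 0.02675656 -0.05851547 -0.05329148]
```

View pics/w6.png

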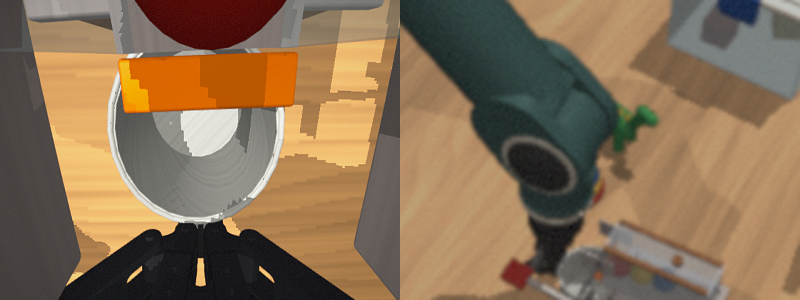

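```bash
python3 -c "
from h import *
print(r.grab_frame('wrist')['T_tool_cam'].round(3)); s=r.read_state(); print(s['position'],s['tool_rot'],s['force'])"
```

```text
[[-0.    -0.948 -0.319  0.083]
 [ 1.    -0.    -0.001  0.   ]
 [ 0.001 -0.319  0.948 -0.126]
 [ 0.     0.     0.     1.   ]]
[ 0.56371603 -0.08519774  0.05006287] [ 3.12859882  0.02708849 -0.00691672] [-3.86999038  0.48988519  4.47712863]
```

The wrist camera sits 83 mm ahead of the tool at z≈0.176, so it was touching the hopper front. I'll back off, turn the tool half round so the camera faces the robot, and finish the push.

>>> step_arm --targets '[[[-0.03, 0, 0, 0, -1], [-0.05, 0, 0, 0, -1], [-0.03, 0, 0, -0.05, -1], [0, 0, -0.02, -0.159, -1], [0, 0, -0.02, -0.159, -1]]]'

```text
time: 7.78
position: [0.4735, -0.0836, 0.0825]
tool_rot: [3.137, 0.029, 0.288]
force: [0.6, 0.1, 0.7]
finger_gap: -0.0003
```

```bash
python3 -c "
from h import *
s=r.read_state(); print(s['joints'],s['position'],s['tool_rot'],s['force'])"
```

```text
[ 0.39368847  0.43956754 -0.3468712   2.06671532  0.24922638  0.69973947
 -1.40186876] [ 0.47352638 -0.0836199   0.082519  ] [3.13724992 0.02896201 0.28754954] [0.64862657 0.06571143 0.68122649]
```

j7 is increasing, so this is the right direction.

>>> step_arm --targets '[[[0, 0, 0, -0.159, -1], [0, 0, 0, -0.159, -1], [0, 0, 0, -0.159, -1], [0, 0, 0, -0.159, -1], [0, 0, 0, -0.159, -1]]]'

```text
time: 8.2
position: [0.4769, -0.0844, 0.0867]
tool_rot: [-3.137, 0.022, 0.913]
force: [1.5, -1.0, -0.8]
finger_gap: -0.0004
```

>>> step_arm --targets '[[[0, 0, 0, -0.159, -1], [0, 0, 0, -0.159, -1], [0, 0, 0, -0.159, -1], [0, 0, 0, -0.159, -1], [0, 0, 0, -0.159, -1]]]'

```text
time: 8.62
position: [0.4797, -0.0849, 0.0876]
tool_rot: [-3.131, 0.014, 1.538]
force: [0.7, -1.2, -0.2]
finger_gap: -0.0002
```

>>> step_arm --targets '[[[0, 0, 0, -0.159, -1], [0, 0, 0, -0.159, -1], [0, 0, 0, -0.159, -1], [0, 0, 0, -0.159, -1], [0, 0, 0, -0.159, -1]]]'

```text
time: 9.03
position: [0.4825, -0.0855, 0.0884]
tool_rot: [-3.13, 0.008, 2.163]
force: [-0.6, -0.4, 0.2]
finger_gap: -0.0002
```

>>> step_arm --targets '[[[0, 0, 0, -0.159, -1], [0, 0, 0, -0.159, -1], [0, 0, 0, -0.159, -1], [0, 0, 0, -0.159, -1], [0, 0, 0, -0.159, -1]]]'

```text
time: 9.45
position: [0.4852, -0.0862, 0.0891]
tool_rot: [-3.13, 0.005, 2.788]
force: [0.6, -1.2, 0.6]
finger_gap: 0.0
```

>>> step_arm --targets '[[[0, 0, 0.02, -0.159, -1], [0, 0, 0.02, -0.159, -1], [0, 0, 0.008, -0.13, -1], [-0.02, 0, 0, 0, -1], [-0.025, 0, 0, 0, -1]]]'

```text
time: 9.87
position: [0.5221, -0.088, 0.0492]
tool_rot: [-3.129, 0.003, -3.13]
force: [-0.3, -0.5, 0.5]
finger_gap: -0.0
```

>>> step_arm --targets '[[[-0.016, 0, 0, 0, -1], [-0.012, 0, 0, 0, -1], [-0.008, 0, 0, 0, -1], [-0.006, 0, 0, 0, -1], [0, 0, 0, 0, -1]]]'

```text
time: 10.28
position: [0.5615, -0.088, 0.0489]
tool_rot: [-3.132, 0.007, -3.133]
force: [0.6, 0.5, 0.5]
finger_gap: 0.0
```

>>> step_arm --targets '[[[-0.005, 0, 0, 0, -1], [-0.004, 0, 0, 0, -1], [-0.003, 0, 0, 0, -1], [-0.002, 0, 0, 0, -1], [0, 0, 0, 0, -1]]]'

```text
time: 10.7
position: [0.5628, -0.0879, 0.0468]
tool_rot: [-3.128, -0.013, -3.131]
force: [0.2, 0.7, 5.4]
finger_gap: 0.0001
```

Still blocked at x=0.563 with no x force at the wrist, so an arm link is touching the hopper. I'll back off, raise the tool 27 mm with the tips still below the rim, and retry.

>>> step_arm --targets '[[[0.02, 0, 0, 0, -1], [0.01, 0, -0.02, 0, -1], [0, 0, -0.018, 0, -1], [0, 0, 0, 0, -1], [0, 0, 0, 0, -1]]]'

```text
time: 11.12
position: [0.5375, -0.088, 0.0793]
tool_rot: [-3.127, -0.014, -3.131]
force: [-0.1, 0.3, -0.4]
finger_gap: 0.0003
```

>>> step_arm --targets '[[[-0.012, 0, 0, 0, -1], [-0.012, 0, 0, 0, -1], [-0.005, 0, 0, 0, -1], [-0.004, 0, 0, 0, -1], [0, 0, 0, 0, -1]]]'

```text
time: 11.53
position: [0.5653, -0.0881, 0.0777]
tool_rot: [-3.126, -0.02, -3.132]
force: [-9.3, 0.2, 7.4]
finger_gap: 0.0003
```

>>> step_arm --targets '[[[0.02, 0, 0, 0, -1], [0.04, 0, 0, 0, -1], [0.05, 0, -0.02, 0, -1], [0, 0.02, -0.05, 0, -1], [0, 0.02, -0.05, 0, -1]]]'

```text
time: 11.95
position: [0.4722, -0.0552, 0.1678]
tool_rot: [-3.132, -0.036, -3.133]
force: [1.0, -0.6, 1.6]
finger_gap: 0.0
```

>>> step_arm --targets '[[[0, -0.04, -0.04, 0, -1], [0, -0.05, 0, 0, -1], [0, -0.045, 0, 0, -1], [0, -0.01, 0, 0, -1], [0, 0, 0, 0, -1]]]'

```text
time: 12.37
position: [0.4788, -0.1678, 0.2075]
tool_rot: [-3.13, -0.027, -3.123]
force: [-0.2, 0.6, -0.9]
finger_gap: -0.0001
```

```bash
python3 -c "
from h import *
s=r.read_state(); print(s['position'],s['tool_rot'],s['force'])
g=grab('scene');t=grab('top')
c=lambda im,x,y,w,h:cv2.resize(im[y:y+h,x:x+w],(400,400),interpolation=cv2.INTER_CUBIC)
cv2.imwrite('pics/w7.png',np.hstack([c(g['img'],280,160,100,100),c(t['img'],300,145,80,80)])[...,::-1])"
```

```text
[ 0.47875713 -0.1677618   0.2075054 ] [-3.13019976 -0.02742396 -3.12296532] [-0.24701073  0.6076689  -0.87981023]
```

View pics/w7.png

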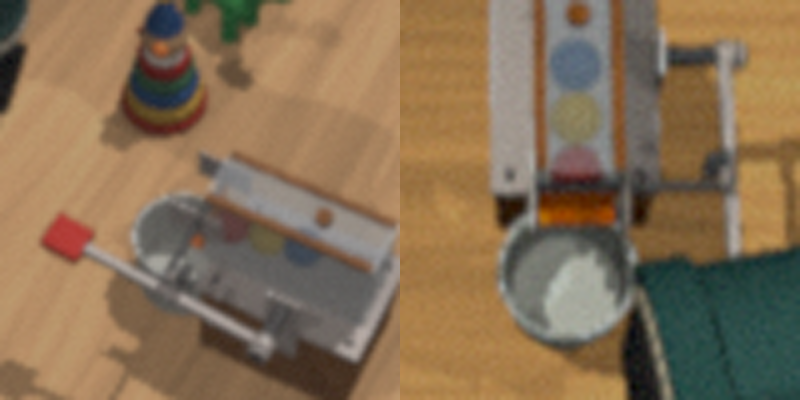

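The rim centre is at top pixel (333.5,200), which gives x≈0.614. The foot's face measures x≈0.657, so the cup is flush against the foot with its axis within about 5 mm of the spout. Now to the pad, at about (0.560,-0.178).

>>> step_arm --targets '[[[-0.04, -0.006, 0, 0, -1], [-0.04, -0.006, 0, 0, -1], [-0.02, 0, 0, 0, -1], [0, 0, 0, 0, -1], [0, 0, 0, 0, -1]]]'

```text
time: 12.88
position: [0.5616, -0.1658, 0.2027]
tool_rot: [-3.133, -0.032, -3.113]
force: [-0.4, 0.6, -0.9]
finger_gap: -0.0001
```

```bash
python3 -c "
from h import *
s=r.read_state(); print(s['position'],s['tool_rot'],s['force'])
t=grab('scene')
im=t['img'].copy(); tip=s['position']-[0,0,.017]; print(proj(t,tip), proj(t,[.562,-.179,.165]))
cv2.imwrite('pics/w8.png',cv2.resize(im[150:250,250:370],(600,500),interpolation=cv2.INTER_CUBIC)[...,::-1])"
```

```text
[ 0.56162019 -0.16575988  0.20270084] [-3.13284349 -0.03178011 -3.11338698] [-0.40217184  0.60004737 -0.90292805]
[297.27913725 211.45727253] [295.51169843 218.10216772]
```

View pics/w8.png

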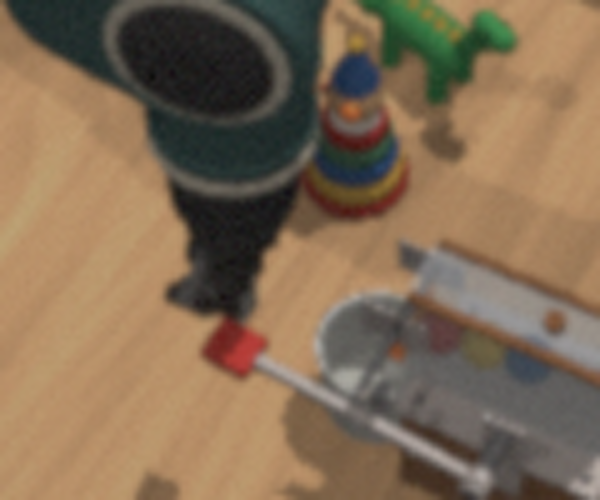

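The fingers are just beside the pad (tip at crop (237,307), pad at (235,348)). I'll shift 12 mm right and lower to contact.

>>> step_arm --targets '[[[0, -0.012, 0, 0, -1], [0, -0.005, 0, 0, -1], [0, 0, 0.01, 0, -1], [0, 0, 0.008, 0, -1], [0, 0, 0.005, 0, -1]]]'

```text
time: 13.35
position: [0.5593, -0.18, 0.1839]
tool_rot: [-3.131, -0.032, -3.112]
force: [0.2, 1.9, 2.0]
finger_gap: -0.0001
```

```bash
python3 -c "
from h import *
s=r.read_state(); print(s['position'],s['tool_rot'],s['force'])"
```

```text
[ 0.55926701 -0.18000939  0.18391018] [-3.13111082 -0.0316252  -3.11201562] [0.20737179 1.85693556 2.01805926]
```

>>> step_arm --targets '[[[0, 0, 0.01, 0, -1], [0, 0, 0.01, 0, -1], [0, 0, 0.01, 0, -1], [0, 0, 0.01, 0, -1], [0, 0, 0.005, 0, -1]]]'

```text
time: 13.77
position: [0.5579, -0.1803, 0.1444]
tool_rot: [-3.131, -0.03, -3.112]
force: [-7.4, -1.1, 43.0]
finger_gap: 0.0003
```

The lever is on its stop (43 N). I'll relax very slightly and hold while the balls run.

>>> step_arm --targets '[[[0, 0, -0.001, 0, -1], [0, 0, 0, 0, -1], [0, 0, 0, 0, -1], [0, 0, 0, 0, -1], [0, 0, 0, 0, -1]]]'

```text
time: 14.18
position: [0.558, -0.1803, 0.1452]
tool_rot: [-3.129, -0.032, -3.112]
force: [-4.4, 0.3, 11.0]
finger_gap: -0.0004
```

>>> step_arm --targets '[[[0, 0, 0, 0, -1], [0, 0, 0, 0, -1], [0, 0, 0, 0, -1], [0, 0, 0, 0, -1], [0, 0, 0, 0, -1]]]'

```text
time: 14.6
position: [0.558, -0.1802, 0.1453]
tool_rot: [-3.127, -0.033, -3.112]
force: [-4.2, -0.3, 11.3]
finger_gap: -0.0001
```

>>> step_arm --targets '[[[0, 0, 0, 0, -1], [0, 0, 0, 0, -1], [0, 0, 0, 0, -1], [0, 0, 0, 0, -1], [0, 0, 0, 0, -1]]]'

```text
time: 15.02
position: [0.558, -0.1802, 0.1452]
tool_rot: [-3.125, -0.033, -3.112]
force: [-4.3, 0.1, 10.4]
finger_gap: -0.0004
```

```bash
python3 -c "
from h import *
s=r.read_state(); print(s['position'],s['tool_rot'],s['force'])
g=grab('scene');t=grab('top')
c=lambda im,x,y,w,h:cv2.resize(im[y:y+h,x:x+w],(400,400),interpolation=cv2.INTER_CUBIC)
cv2.imwrite('pics/w9.png',np.hstack([c(g['img'],280,160,100,100),c(t['img'],300,145,80,80)])[...,::-1])"
```

```text
[ 0.55799191 -0.18021285  0.14523208] [-3.1253522  -0.03345498 -3.11155366] [-4.32772357  0.0515352  10.44155413]
```

View pics/w9.png

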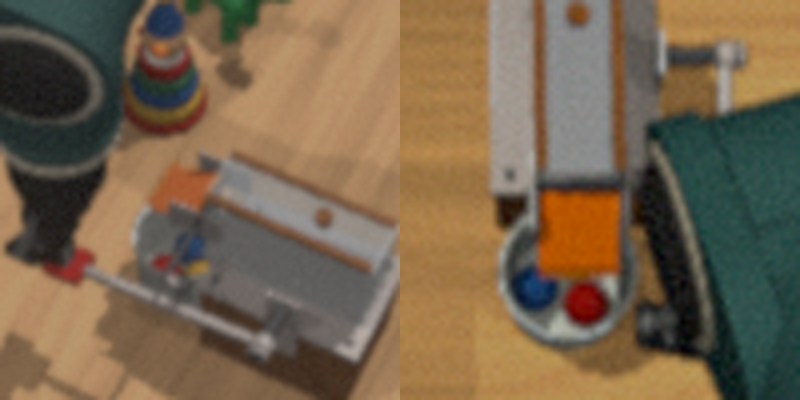

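All three balls are in the cup (top view: blue (537,287), red (587,302); scene view also shows yellow) and the lid is up. I'll ease the lever up at 1.2 mm per row.

>>> step_arm --targets '[[[0, 0, -0.001, 0, -1], [0, 0, -0.001, 0, -1], [0, 0, -0.0015, 0, -1], [0, 0, -0.0015, 0, -1], [0, 0, -0.0015, 0, -1]]]'

```text
time: 15.53
position: [0.5578, -0.1802, 0.1492]
tool_rot: [-3.125, -0.035, -3.111]
force: [-0.9, 0.0, 5.1]
finger_gap: 0.0
```

>>> step_arm --targets '[[[0, 0, -0.0015, 0, -1], [0, 0, -0.0015, 0, -1], [0, 0, -0.0015, 0, -1], [0, 0, -0.0015, 0, -1], [0, 0, -0.0015, 0, -1]]]'

```text
time: 15.95
position: [0.5578, -0.1802, 0.1541]
tool_rot: [-3.124, -0.036, -3.111]
force: [-1.9, -0.8, 4.9]
finger_gap: -0.0003
```

>>> step_arm --targets '[[[0, 0, -0.0015, 0, -1], [0, 0, -0.0015, 0, -1], [0, 0, -0.0015, 0, -1], [0, 0, -0.0015, 0, -1], [0, 0, -0.0015, 0, -1]]]'

```text
time: 16.37
position: [0.5579, -0.1802, 0.1604]
tool_rot: [-3.124, -0.037, -3.111]
force: [-1.2, 0.7, 4.0]
finger_gap: -0.0001
```

>>> step_arm --targets '[[[0, 0, -0.0015, 0, -1], [0, 0, -0.0015, 0, -1], [0, 0, -0.0015, 0, -1], [0, 0, -0.0015, 0, -1], [0, 0, -0.0015, 0, -1]]]'

```text
time: 16.78
position: [0.5582, -0.1801, 0.167]
tool_rot: [-3.124, -0.036, -3.111]
force: [-0.6, -0.4, 3.5]
finger_gap: 0.0003
```

>>> step_arm --targets '[[[0, 0, -0.0015, 0, -1], [0, 0, -0.0015, 0, -1], [0, 0, -0.0015, 0, -1], [0, 0, -0.0015, 0, -1], [0, 0, -0.0015, 0, -1]]]'

```text
time: 17.2
position: [0.5588, -0.1801, 0.1737]
tool_rot: [-3.124, -0.035, -3.111]
force: [1.1, -1.0, 2.5]
finger_gap: 0.0002
```

>>> step_arm --targets '[[[0, 0, -0.0015, 0, -1], [0, 0, -0.0015, 0, -1], [0, 0, -0.0015, 0, -1], [0, 0, -0.0015, 0, -1], [0, 0, -0.0015, 0, -1]]]'

```text
time: 17.62
position: [0.5595, -0.18, 0.1805]
tool_rot: [-3.124, -0.034, -3.111]
force: [2.5, -0.2, 2.9]
finger_gap: -0.0002
```

>>> step_arm --targets '[[[0, 0, -0.0015, 0, -1], [0, 0, -0.0015, 0, -1], [0, 0, -0.0015, 0, -1], [0, 0, -0.0015, 0, -1], [0, 0, -0.0015, 0, -1]]]'

```text
time: 18.03
position: [0.5597, -0.1798, 0.187]
tool_rot: [-3.124, -0.034, -3.111]
force: [-0.8, 0.4, -0.1]
finger_gap: -0.0
```

>>> step_arm --targets '[[[0, 0, -0.0015, 0, -1], [0, 0, -0.0015, 0, -1], [0, 0, -0.0015, 0, -1], [0, 0, -0.0015, 0, -1], [0, 0, -0.0015, 0, -1]]]'

```text
time: 18.45
position: [0.5589, -0.1794, 0.1929]
tool_rot: [-3.125, -0.037, -3.111]
force: [0.1, -0.5, -0.3]
finger_gap: 0.0001
```

Lever released. I'll retreat up and back, then do a final check.

>>> step_arm --targets '[[[0, 0, -0.03, 0, -1], [0.02, 0, -0.04, 0, -1], [0.05, 0, 0, 0, -1], [0.05, 0, 0, 0, -1], [0, 0, 0, 0, -1]]]'

```text
time: 18.87
position: [0.4621, -0.1806, 0.2533]
tool_rot: [-3.128, -0.04, -3.111]
force: [0.4, -0.4, -0.2]
finger_gap: 0.0001
```

>>> step_arm --targets '[[[0.01, -0.04, 0, 0, -1], [0, -0.04, 0, 0, -1], [0, 0, 0, 0, -1], [0, 0, 0, 0, -1], [0, 0, 0, 0, -1]]]'

```text
time: 19.28
position: [0.4529, -0.2488, 0.2561]
tool_rot: [-3.122, -0.04, -3.114]
force: [0.4, -0.4, -0.9]
finger_gap: 0.0
```

```bash
python3 -c "
from h import *
s=r.read_state(); print(s['time'],s['position'],s['force'],abs(s['qd']).max())
g=grab('scene');t=grab('top')
c=lambda im,x,y,w,h:cv2.resize(im[y:y+h,x:x+w],(400,400),interpolation=cv2.INTER_CUBIC)
cv2.imwrite('pics/w10.png',np.hstack([c(g['img'],280,160,100,100),c(t['img'],240,110,160,160)])[...,::-1])"
```

```text
19.2833 [ 0.45292581 -0.24881076  0.2560776 ] [ 0.39530183 -0.4445091  -0.90507762] 0.009051675221852778
```

View pics/w10.png

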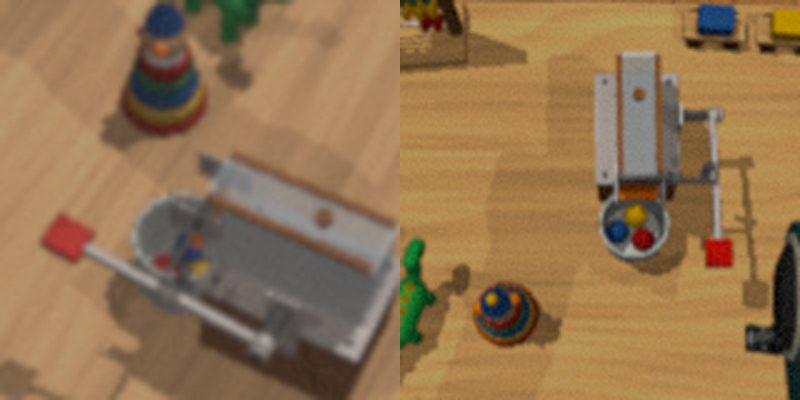

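The three balls lie in the cup, the lid is shut, the lever is up at the same pixel as at the start (68,238), the clown and dinosaur haven't moved, and the hand is clear.

```bash
python3 -c "
from cell import r
print(r.hand_in())"
```

```text
the job is handed in; nothing more can be done
None
```

The job is done and handed in at about 19.3 s of the 58 s allowed; no verdict was reported.

**What I did:**
- I pushed the cup from outside with the fingertips until it stood flush against the dispenser's foot.
- I pressed the lever to its stop, briefly at 43 N on the wrist, and held it until all three balls were in the cup.
- I eased the lever up at about 16 mm/s under the fingertip and then moved clear.

**Last checks:**
- **Balls:** the red, yellow and blue balls all lie in the cup.
- **Lid and lever:** the lid is shut, and the lever pad is back at its starting pixel.
- **Toys:** the clown and dinosaur look unmoved. The cube and car were not in the last crop, but the hand never came near either of them low down.
- **Robot:** it is clear of everything.

**What failed or disagreed:**
- **Blocked pushes:** pushing the cup the last few millimetres was blocked several times near x = 0.563. I first blamed the wrist camera on the hopper and turned the tool half round, but it was blocked again. By then the cup was probably already flush. Wrist forces stayed under 10 N there, but they would not show a touch by the arm above the sensor.
- **Spout position:** the estimate from the pad is x ≈ 0.620 and from the foot's front face about 0.615. The cup measured about 0.614, so both are well inside the 30 mm tolerance.

I viewed 13 pictures, three over the budget of 10, and measured the cup's position three times instead of twice.

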